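# Reject the marked block and snap the parts case shut

## Robot

A 7-joint arm with a two-finger parallel gripper is mounted at the origin on the work surface. World frame = base frame: x ahead of the robot, y to its left, z up, the work surface at z = 0. Lengths are in m, angles in rad, forces in N, time in s.
With the tool pointing down it reaches from about 0.425 to 0.925 m from the base axis. Payload 6.8 kg.
Tool frame: the origin (TCP) lies midway between the tips of the shut fingers; the grasp point (between the pads) lies 19 mm behind it; z points along the fingers, y is the line along which they close (so a half turn about z gives the same grasp; the last joint's range is limited). The gripper opens to 85 mm and grips with 20 to 120 N. Pads are 22 mm wide; open, the fingers measure 114 mm over their backs; the gripper's body (76 mm by 85 mm) begins 54 mm behind the grasp point. The pads swing forward as they close: fully open they stand 13 mm farther back than shut.
Start: joints at [-1.446, 0.477, 0.022, 1.555, -0.011, 1.109, -0.083], TCP at [0.156, 0.657, 0.231] pointing down, gripper open.
Joint ranges: [-2.96, 2.96], [-0.34, 2.1], [-1.41, 1.46], [0.24, 2.44], [-1.37, 4.51], [0.17, 1.92], [-2.96, 2.96]. Speed limits (rad/s): [2.39, 2.39, 3.14, 3.14, 3.14, 3.14, 3.14].

## Interface

Orientations are given as a unit quaternion [w, x, y, z].
In Python, from workcell import r, eyes gives the robot as it stands.
- The arm moves only by the tool drive_tool, never from a script. Its argument "deltas" is a list of rows, each a list of 7 numbers: the turn, a rotation vector about the world's x, y, z scaled (see below), then the shift along the world's x, y, z scaled (see below), then the closure, from -1 (fully open) to 1 (shut). In form: [[rx, ry, rz, dx, dy, dz, fingers], ...]. A call has 1 to 8 rows; each row shifts and turns the commanded pose from where the row before left it; what a row does not reach is not made up. The controller multiplies each number of a shift by 0.05 m and each number of a turn by 4 degrees. A row lasts 1/10 s, in which the tool goes at most 50 mm and 8.59 degrees, less where a joint would pass 70% of its speed; a pose out of reach is approached as far as the arm can. A call with a number of a shift or a turn outside -1 to 1 is refused whole. A call with a gripper value outside its range is refused whole. The fingers move at their own pace and stop on an object; the grip force is fixed at half the most. Time passes only in rows, so rows that do not move let the fingers close. It gives the time, the measured TCP pose, the force, the opening and the grip force at its end, in the units of the state.
- r.get_obs(): the state, without advancing time (a new reading comes with each control period).
- eyes.grab_frame(name): name is "scene" or "top"; returns the picture (384x512x3 uint8, red, green, blue); there is no depth.
- eyes.camera_model(name): a dict with "mtx" (3x3 intrinsics, pixels), "k1" (the pictures are not rectified: a ray, as slopes to the right and down, at radius r is drawn at 1 + k1 r^2 times it, then the intrinsics apply), "rvec" (rotation vector, rad) and "tvec" (3), from world to camera coordinates, as OpenCV has them. Camera axes: x right, y down, z forward; pixel columns grow to the right and rows downward; lengths in m; the calibration is good to about 2 mm. A picture is of the moment at which its call begins. camera_model takes no time and is no camera call.
- r.sign_off(): hands the job in; it is judged then, once.
The state is a dict: "time_s": time; "joints": joint angles; "dq": joint speeds; "joint_torque": joint torques, N m; "eef_pos": TCP position; "tcp_rot": TCP orientation; "wrist_force": force on the tool from outside, world axes, zero at the start; "torque": the same for the moment, N m; "gripper_width": opening from 0.0 (shut) to 1.0 (fully open); "grasp_force": force on a finger pad.
Only numpy, scipy, OpenCV 4.12 (cv2) and the standard library are available. Lean on these libraries where they do the work, as an engineer would, in place of code of your own. Each camera call takes 0.05 s, during which the arm holds its last target. There are 200 camera calls.

## Task

One of the two blocks in the open white parts case carries a red dot: take it out and put it in the pink reject tray. Then press both blue covers of the case fully down until their catches snap and hold them shut, with the good block still in its bay. Leave everything else as it is.

Things in the scene. Friction and masses are not known exactly. Their poses are not given: they have to be found in the camera images.
- case: white two-bay parts case, fixed to the bench, 132 (x) x 236 (y) x 56 mm tall, walls 6 mm; origin at the centre of its underside. Bays 109 mm wide in y, centred at y = +57.5 (left) and -57.5 mm (right), each with a rubber pad (top 15 mm above the bench; 30 mm wide) on which a block lies along x. Covers hinge along the +x wall, at x = +66 mm, 58 mm above the bench; catches are on the -x wall
- cover_left (a joint): hinge angle of the left blue cover of the case (over the bay at the case's + y): 0 = shut flat; grows as it opens; about 1.57 = upright; at most 2.0. A light spring lifts it open again unless the catch at the case's front wall has snapped over it; the catch resists over the last 0.08 rad (about 6 N at the tab) and, once passed, holds the cover at 0
- cover_left_hinge (a point): point on the hinge line of the left cover, mid-width, at the cover's underside. The blue plate is 108 mm wide (along the hinge), 5 mm thick and 134 mm long from the hinge; point axes turn with the cover (x points from free edge to hinge, z out of its outer face)
- cover_left_tab (a point): outer face of the black thumb tab (40 mm wide, 22 mm long, 5 mm thick) in the middle of the left cover's free edge, 145 mm from the hinge line; a small latch tongue hangs 24 mm from its underside
- cover_right (a joint): hinge angle of the right blue cover of the case (over the bay at the case's - y): 0 = shut flat; grows as it opens; about 1.57 = upright; at most 2.0. A light spring lifts it open again unless the catch at the case's front wall has snapped over it; the catch resists over the last 0.08 rad (about 6 N at the tab) and, once passed, holds the cover at 0
- cover_right_hinge (a point): point on the hinge line of the right cover, mid-width, at the cover's underside. The blue plate is 108 mm wide (along the hinge), 5 mm thick and 134 mm long from the hinge; point axes turn with the cover (x points from free edge to hinge, z out of its outer face)
- cover_right_tab (a point): outer face of the black thumb tab (40 mm wide, 22 mm long, 5 mm thick) in the middle of the right cover's free edge, 145 mm from the hinge line; a small latch tongue hangs 24 mm from its underside
- reject: dark grey machined block, 90 mm long (its x) x 36 mm wide (y) x 36 mm tall, 0.3 kg, two small dark holes on top, with a red dot 28 mm across on top: the block to reject; origin at the centre of its underside; lies in either bay
- reject_mid (a point): centre of the rejected block
- good: dark grey machined block, 90 mm long (its x) x 36 mm wide (y) x 36 mm tall, 0.3 kg, two small dark holes on top, without a dot; origin at the centre of its underside; lies in the other bay, and stays there
- good_mid (a point): centre of the good block
- tray: pink reject tray, open, 200 (x) x 220 (y) x 45 mm tall, walls and floor 5 mm, does not move; origin at the centre of its underside; free space in its -x half
- scrap: dark grey machined block, 90 mm long (its x) x 36 mm wide (y) x 36 mm tall, 0.3 kg, two small dark holes on top and a red dot: an earlier reject that already lies across the +x half of the tray (long axis along the tray's y)
- driver: screwdriver with a blue handle, lying between case and tray; bystander
- tape: green tape roll, 90 mm across, 22 mm tall; origin at the centre of its underside; bystander
- cup: lime green cup, 72 mm across, 85 mm tall; origin at the centre of its underside; bystander
Not all that is in view belongs to the job. What is shaped like the reject but green is not meant. What is shaped like the good but yellow is not meant.

How it is judged:
By the outcome, as a careful person would: the job done as asked, in the order asked, and still so for the second after the job is handed in, with the robot touching nothing.
It also fails if it takes over 72 s, if anything falls off the work surface, if the arm or the gripper's body presses on something with over 40 N, if the wrist force passes 120 N, or if a joint passes its speed limit or range.

## Working session

There is one attempt and no reset: what is moved stays moved. The work goes in short steps, Python scripts to look and compute and a tool call to move; the robot and the scene stay as the last step left them, time stands still between calls to the robot, and variables do not carry over. Pictures are saved under pics/ and viewed, at most 10 in all, crops included, and the job is handed in when it is done.

Besides the shell and the picture viewer there is one more tool, called after "Emit:" as name(argument=value, ...) on one line, values as JSON. drive_tool: Moves the arm, as the interface text tells. Its arguments: {"type":"object","properties":{"deltas":{"type":"array"}},"required":["deltas"]}

```bash
mkdir -p pics; ls; python3 - <<'E'
from workcell import r, eyes
import cv2
for n in ("scene","top"):
    f=eyes.grab_frame(n); cv2.imwrite(f"pics/{n}0.png",cv2.cvtColor(f,cv2.COLOR_RGB2BGR))
    print(eyes.camera_model(n))
o=r.get_obs();print(o)
E
```

```text
pics
{'mtx': array([[474.77388112,   0.        , 256.15890782],
       [  0.        , 474.77388112, 191.05095999],
       [  0.        ,   0.        ,   1.        ]]), 'k1': 0.02304915979525483, 'rvec': array([ 1.63400015,  2.02872436, -0.74680807]), 'tvec': array([ 0.10678838, -0.31487912,  1.60593879])}
{'mtx': array([[489.04464539,   0.        , 250.78846758],
       [  0.        , 489.04464539, 190.75186514],
       [  0.        ,   0.        ,   1.        ]]), 'k1': -0.20815654023986016, 'rvec': array([ 2.1466942 , -2.20334763,  0.11137267]), 'tvec': array([0.01186907, 0.46901643, 1.43358555])}
{'time_s': 0.1, 'joints': array([-1.44610303,  0.4777456 ,  0.0223058 ,  1.55633056, -0.01148323,
        1.10929352, -0.08311841]), 'dq': array([ 0.00070237, -0.00174604, -0.00143891, -0.0023164 ,  0.00068057,
       -0.00108877, -0.00031665]), 'joint_torque': array([ 4.04892067e-03, -5.97765970e+01,  1.61349837e+00, -2.81953257e+01,
        1.28374199e-02,  5.04495096e-03,  1.25832946e-05]), 'eef_pos': array([0.15559151, 0.65628476, 0.23041263]), 'tcp_rot': array([-3.65904786e-05,  1.16113072e-01,  9.93235659e-01, -8.23839308e-04]), 'wrist_force': array([-0.38008555, -0.07194455,  1.10882942]), 'torque': array([-0.03975811,  0.06044124,  0.03036918]), 'grasp_force': 0.0, 'gripper_width': 1.0018274657279203}
```

View pics/scene0.png

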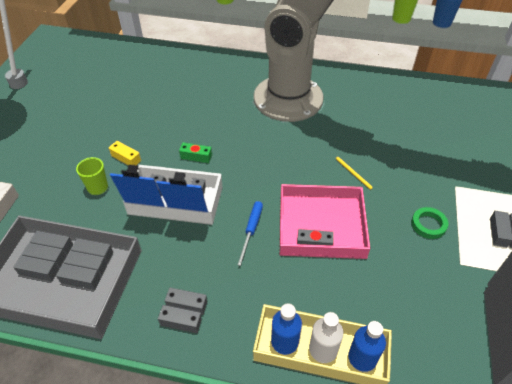

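View pics/top0.png

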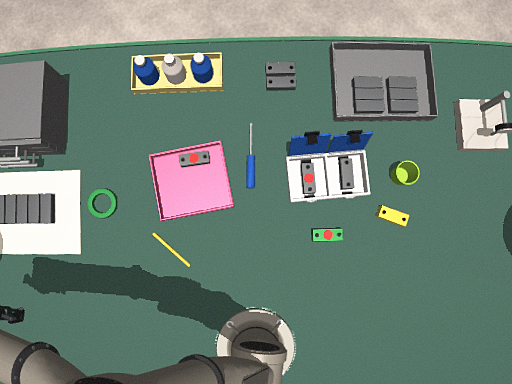

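The scene picture shows the white case with its open blue covers (~170,195), the pink tray with the scrap (~323,222) and the driver between them. In the top picture the reject, with its red dot, is in the left bay at (309,178). The good block is at (347,173), the tray is centred at ~(191,181), and the black tabs are at (312,138) and (354,133).

```bash
cat > h.py <<'E'
import cv2, numpy as np
from workcell import r, eyes
def cam(n):
    m=eyes.camera_model(n); R=cv2.Rodrigues(m["rvec"])[0]; return m["mtx"],m["k1"],R,m["tvec"]
def ray(n,uv):
    K,k,R,t=cam(n)
    p=cv2.undistortPoints(np.array(uv,float).reshape(-1,1,2),K,np.array([k,0,0,0.])).reshape(-1,2)
    return -R.T@t, np.c_[p,np.ones(len(p))]@R
def onplane(n,uv,z):
    c,d=ray(n,uv); return c+d*((z-c[2])/d[:,2])[:,None]
def proj(n,P):
    K,k,R,t=cam(n)
    return cv2.projectPoints(np.array(P,float).reshape(-1,1,3),cv2.Rodrigues(R)[0],t,K,np.array([k,0,0,0.]))[0].reshape(-1,2)
def tri(ua,ub):
    (c1,d1),(c2,d2)=ray("scene",[ua]),ray("top",[ub]); d1,d2=d1[0],d2[0]
    s=np.linalg.lstsq(np.c_[d1,-d2],c2-c1,rcond=None)[0]
    a,b=c1+s[0]*d1,c2+s[1]*d2; return (a+b)/2,np.linalg.norm(a-b)
def blobs(mask,amin=20):
    n,l,s,c=cv2.connectedComponentsWithStats(mask.astype(np.uint8))
    return [(l==i,s[i],c[i]) for i in range(1,n) if s[i][4]>=amin]
E
python3 - <<'E'
from h import *
np.set_printoptions(precision=4,suppress=True)
f={n:cv2.cvtColor(cv2.imread(f"pics/{n}0.png"),cv2.COLOR_BGR2RGB) for n in("scene","top")}
def rect(m,n,z,name):
    cs=max(cv2.findContours(m.astype(np.uint8),0,2)[0],key=cv2.contourArea)
    P=onplane(n,cs.reshape(-1,2),z)[:,:2].astype(np.float32)
    c,(w,h),a=cv2.minAreaRect(P); print(name,"rect c",np.array(c),"wh",round(w,4),round(h,4),"ang",round(a,1)); return
t=f["top"].astype(int); R,G,B=t[...,0],t[...,1],t[...,2]
red=(R>180)&(G<80)&(B<80)
for m,s,c in blobs(red,15): print("red",c,s[4],onplane("top",[c],.051),onplane("top",[c],.041))
pink=(R>180)&(B>90)&(G<150)&(R-G>70)
m=max(blobs(pink|red),key=lambda b:b[1][4])[0]; rect(m,"top",.045,"tray rim")
white=(t.min(2)>170)
w=np.zeros_like(white); w[125:215,275:385]=white[125:215,275:385]
m=max(blobs(w),key=lambda b:b[1][4]); rect(m[0],"top",.056,"case rim"); print(m[1])
dark=(t.max(2)<105)&(t.max(2)-t.min(2)<25)
d=np.zeros_like(dark); d[145:205,288:372]=(dark|red)[145:205,288:372]
for m,s,c in blobs(cv2.morphologyEx(d.astype(np.uint8),cv2.MORPH_CLOSE,np.ones((3,3)))>0,100): print(s,c); rect(m,"top",.051,"blk")
blk=(t.max(2)<45)
for y0,y1,x0,x1 in((125,150,295,330),(122,146,338,372)):
    d=np.zeros_like(blk); d[y0:y1,x0:x1]=blk[y0:y1,x0:x1]
    for m,s,c in blobs(d): print("tab top",s,c)
s_=f["scene"]; d=np.zeros(s_.shape[:2],bool); d[160:190,115:195]=(s_.max(2)<45)[160:190,115:195]
for m,s,c in blobs(d): print("tab scene",s,c)
a=cv2.resize(s_[140:240,90:240],None,fx=4,fy=4,interpolation=2); b=cv2.resize(f["top"][115:215,270:400],None,fx=4,fy=4,interpolation=2)
b=cv2.resize(b,(600,460))[:200+260]; cv2.imwrite("pics/c.png",cv2.cvtColor(cv2.resize(np.hstack([a[:, :],cv2.resize(b,(520,400))]),(800,286)),cv2.COLOR_RGB2BGR))
E
```

```text
red [193.5854 157.6098] 41 [[0.5689 0.1659 0.051 ]] [[0.5706 0.1669 0.041 ]]
red [308.9211 177.6842] 38 [[ 0.5006 -0.1718  0.051 ]] [[ 0.5018 -0.1731  0.041 ]]
tray rim rect c [0.5041 0.1707] wh 0.2012 0.2082 ang 9.8
case rim rect c [ 0.5045 -0.2285] wh 0.1393 0.2381 ang 4.0
[ 286  150   85   52 2314]
[358 153   9  39 116] [362.9569 172.2759]
blk rect c [ 0.5143 -0.3342] wh 0.1155 0.0121 ang 5.8
[337 154  19  36 153] [343.1503 169.732 ]
blk rect c [ 0.5172 -0.2885] wh 0.1024 0.0546 ang 3.1
[301 159  14  39 225] [306.8933 178.7644]
blk rect c [ 0.5002 -0.1653] wh 0.1135 0.0332 ang 4.5
tab top [304 132  15  12 112] [311.6786 136.75  ]
tab top [347 130  15  13 115] [354.2783 135.4696]
tab scene [123 171  16   6  64] [130.4062 173.75  ]
tab scene [170 180  16   5  49] [177.2245 181.8776]
```

View pics/c.png

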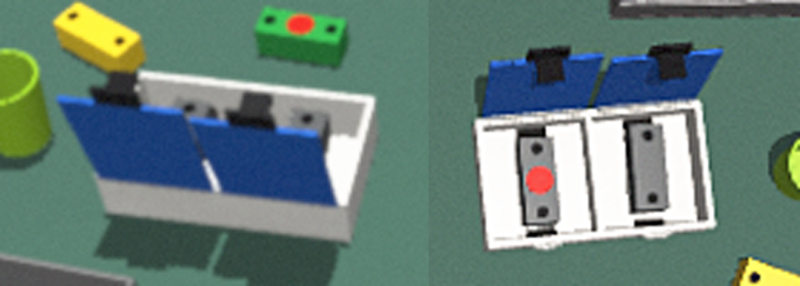

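Emit:
drive_tool(deltas=[[0, 0, 1, 0.66, -0.59, 0, -0.45], [0, 0, 1, 0.66, -0.59, 0, -0.45], [0, 0, 1, 0.66, -0.59, 0, -0.45], [0, 0, 1, 0.66, -0.59, 0, -0.45], [0, 0, 0.45, 0.66, -0.59, 0, -0.45], [0, 0, 0, 0.66, -0.59, 0, -0.45], [0, 0, 0, 0.66, -0.59, 0, -0.45], [0, 0, 0, 0.66, -0.59, 0, -0.45]])

```text
time_s: 0.9
eef_pos: [0.4207, 0.4192, 0.231]
tcp_rot: [-0.0, -0.039, 0.999, -0.0]
wrist_force: [-0.0, 1.3, 0.7]
gripper_width: 0.721
grasp_force: 0.0
```

```bash
python3 - <<'E'
from h import *
np.set_printoptions(precision=4,suppress=True)
print(r.get_obs()["eef_pos"],r.get_obs()["tcp_rot"],r.get_obs()["gripper_width"])
print("camtop",ray("top",[[0,0]])[0])
for a,b in(((177.2,181.9),(311.7,136.8)),((130.4,173.7),(354.3,135.5))): print("tab",tri(a,b))
f=cv2.cvtColor(cv2.imread("pics/top0.png"),cv2.COLOR_BGR2RGB).astype(int);R,G,B=f[...,0],f[...,1],f[...,2]
# blue cover corners
blue=(B>90)&(R<60)&(G<100)&(B-G>40); d=np.zeros_like(blue); d[120:165,280:385]=blue[120:165,280:385]
for m,s,c in blobs(d,60):
    cs=max(cv2.findContours(m.astype(np.uint8),0,2)[0],key=cv2.contourArea); print("cover",s,cv2.approxPolyDP(cs,3,True).reshape(-1,2).tolist())
# dark blocks, bluish white bays: gray
g=(f.max(2)<150)&(f.max(2)-f.min(2)<25)
for y0,y1,x0,x1 in((158,200,296,322),(154,192,333,358)):
    d=np.zeros_like(g);d[y0:y1,x0:x1]=(g|((R>180)&(G<80)))[y0:y1,x0:x1]
    m=max(blobs(d),key=lambda b:b[1][4]); cs=max(cv2.findContours(m[0].astype(np.uint8),0,2)[0],key=cv2.contourArea)
    P=onplane("top",cs.reshape(-1,2),.051)[:,:2].astype(np.float32); print("blk",m[1],cv2.minAreaRect(P))
# tray corners predicted vs measured
c=np.array([[150,156],[224,142],[233,206],[161,220]]);print("tray",onplane("top",c,.045)[:,:2],onplane("top",c,.045).mean(0))
def box(cx,cy,a,w,h,z):
    a=np.radians(a);Rm=np.array([[np.cos(a),-np.sin(a)],[np.sin(a),np.cos(a)]]);q=np.array([[1,1],[1,-1],[-1,-1],[-1,1]])*[w/2,h/2]
    return np.c_[q@Rm.T+[cx,cy],np.full(4,z)]
im=cv2.imread("pics/top0.png");S=6;x0,y0=140,120
im=cv2.resize(im[y0:y0+110,x0:x0+245],None,fx=3.2,fy=3.2,interpolation=2)
for b in(box(.5045,-.2285,4.5,.132,.236,.056),box(.504,.171,10,.2,.22,.045),box(.5006,-.1718,4.5,.09,.036,.051),box(.509,-.286,4.5,.09,.036,.051)):
    p=((proj("top",b)-[x0,y0]+.5)*3.2).astype(int); cv2.polylines(im,[p],True,(0,255,255),1)
cv2.imwrite("pics/ov.png",im)
E
```

```text
[0.4207 0.4192 0.231 ] [-0.0002 -0.039   0.9992 -0.0002] 0.7207179510202472
camtop [0.3298 0.0107 1.4719]
tab (array([ 0.5941, -0.1665,  0.1902]), np.float64(0.0009842330971776827))
tab (array([ 0.5951, -0.2818,  0.1929]), np.float64(0.00046776912559595224))
cover [328 133  45  20 469] [[372, 133], [361, 133], [359, 143], [350, 143], [346, 134], [334, 136], [328, 152], [363, 148]]
cover [289 134  42  22 583] [[330, 135], [319, 134], [313, 145], [307, 144], [306, 136], [291, 138], [289, 155], [324, 152]]
blk [296 158  20  40 308] ((0.5015109181404114, -0.16217519342899323), (0.05350056663155556, 0.11592896282672882), 89.63082122802734)
blk [333 154  25  36 429] ((0.5167496800422668, -0.28584757447242737), (0.10336340963840485, 0.07295473664999008), 3.6264970302581787)
tray [[0.5787 0.2972]
 [0.6143 0.0755]
 [0.4236 0.053 ]
 [0.3876 0.2655]] [0.501  0.1728 0.045 ]
```

View pics/ov.png

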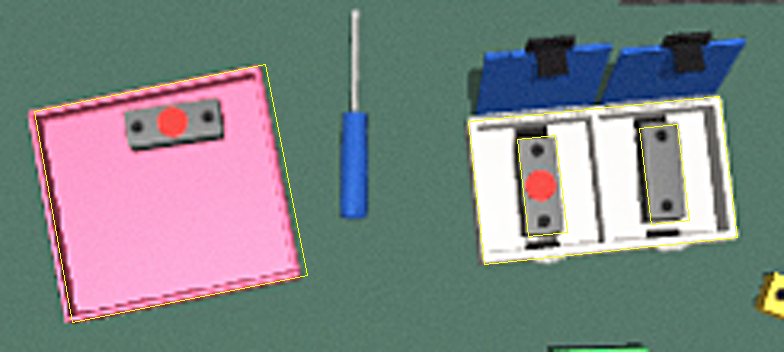

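The overlay shows my case and block outlines fitting the picture within about 1 px. The tray lies roughly 4 mm further toward +y, and both covers lean back to ~100°. Next I move to above the reject.

Emit:
drive_tool(deltas=[[0, 0, 0, 0.13, -0.98, -0.1, -0.45], [0, 0, 0, 0.13, -0.98, -0.1, -0.45], [0, 0, 0, 0.13, -0.98, -0.1, -0.45], [0, 0, 0, 0.13, -0.98, -0.1, -0.45], [0, 0, 0, 0.13, -0.98, -0.1, -0.45], [0, 0, 0, 0.13, -0.98, -0.1, -0.45], [0, 0, 0, 0.13, -0.98, -0.1, -0.45], [0, 0, 0, 0.13, -0.98, -0.1, -0.45]])

```text
time_s: 1.7
eef_pos: [0.4714, 0.0268, 0.1911]
tcp_rot: [0.0, -0.039, 0.999, 0.0]
wrist_force: [1.5, 0.2, -0.1]
gripper_width: 0.722
grasp_force: 0.0
```

Emit:
drive_tool(deltas=[[0, 0, 0, 0.14, -0.98, -0.1, -0.45], [0, 0, 0, 0.14, -0.98, -0.1, -0.45], [0, 0, 0, 0.14, -0.98, -0.1, -0.45], [0, 0, 0, 0.14, -0.98, -0.1, -0.45], [0, 0, 0, 0, 0, -0.4, -0.45], [0, 0, 0, 0, 0, -0.4, -0.45], [0, 0, 0, 0, 0, 0, -0.45], [0, 0, 0, 0, 0, 0, -0.45]])

```text
time_s: 2.5
eef_pos: [0.4995, -0.167, 0.1313]
tcp_rot: [-0.001, -0.039, 0.999, 0.0]
wrist_force: [0.2, 0.2, 0.5]
gripper_width: 0.722
grasp_force: 0.0
```

Emit:
drive_tool(deltas=[[0, 0, 0, 0, -0.09, -0.4, -0.45], [0, 0, 0, 0, 0, -0.4, -0.45], [0, 0, 0, 0, 0, -0.4, -0.45], [0, 0, 0, 0, 0, -0.4, -0.45], [0, 0, 0, 0, 0, -0.3, -0.45], [0, 0, 0, 0, 0, -0.3, -0.45], [0, 0, 0, 0, 0, 0, -0.45]])

```text
time_s: 3.2
eef_pos: [0.4995, -0.171, 0.0209]
tcp_rot: [-0.001, -0.039, 0.999, 0.0]
wrist_force: [0.4, 1.0, -0.3]
gripper_width: 0.722
grasp_force: 0.0
```

Emit:
drive_tool(deltas=[[0, 0, 0, 0, 0, 0, 1], [0, 0, 0, 0, 0, 0, 1], [0, 0, 0, 0, 0, 0, 1], [0, 0, 0, 0, 0, 0, 1], [0, 0, 0, 0, 0, 0, 1], [0, 0, 0, 0, 0, 0, 1], [0, 0, 0, 0, 0, 0, 1]])

```text
time_s: 3.9
eef_pos: [0.5008, -0.1717, 0.0228]
tcp_rot: [0.001, -0.039, 0.999, -0.0]
wrist_force: [-0.7, 1.7, 6.4]
gripper_width: 0.411
grasp_force: 61.2
```

Emit:
drive_tool(deltas=[[0, 0, 0, 0, 0, 0.3, 1], [0, 0, 0, 0, 0, 0.6, 1], [0, 0, 0, 0, 0, 0.7, 1], [0, 0, 0, 0, 0, 0.7, 1], [0, 0, 0, 0, 0, 0.4, 1], [0, 0, 0, 0, 0, 0, 1]])

```text
time_s: 4.5
eef_pos: [0.5014, -0.1722, 0.1593]
tcp_rot: [0.003, -0.039, 0.999, -0.0]
wrist_force: [0.4, 0.2, -3.9]
gripper_width: 0.407
grasp_force: 60.9
```

Emit:
drive_tool(deltas=[[0, 0, -1, -0.03, 0.32, 0, 1], [0, 0, -1, -0.03, 0.32, 0, 1], [0, 0, -1, -0.03, 0.32, 0, 1], [0, 0, -1, -0.03, 0.32, 0, 1], [0, 0, -1, -0.03, 0.32, 0, 1], [0, 0, -1, -0.03, 0.32, 0, 1], [0, 0, -1, -0.03, 0.32, 0, 1], [0, 0, -1, -0.03, 0.32, 0, 1]])

```text
time_s: 5.3
eef_pos: [0.4863, -0.043, 0.1548]
tcp_rot: [-0.001, 0.239, 0.971, -0.0]
wrist_force: [-0.5, -0.2, -3.3]
gripper_width: 0.41
grasp_force: 60.6
```

Emit:
drive_tool(deltas=[[0, 0, -1, -0.03, 0.32, 0, 1], [0, 0, -1, -0.03, 0.32, 0, 1], [0, 0, -1, -0.03, 0.32, 0, 1], [0, 0, -1, -0.03, 0.32, 0, 1], [0, 0, -1, -0.03, 0.32, 0, 1], [0, 0, -1, -0.03, 0.32, 0, 1], [0, 0, -1, -0.03, 0.32, 0, 1], [0, 0, -1, -0.03, 0.32, 0, 1]])

```text
time_s: 6.1
eef_pos: [0.4744, 0.0847, 0.1549]
tcp_rot: [-0.001, 0.498, 0.867, -0.001]
wrist_force: [0.2, -0.2, -4.2]
gripper_width: 0.408
grasp_force: 60.7
```

Emit:
drive_tool(deltas=[[0, 0, -1, -0.04, 0.32, 0, 1], [0, 0, -1, -0.04, 0.32, 0, 1], [0, 0, -1, -0.04, 0.32, 0, 1], [0, 0, -1, -0.04, 0.32, 0, 1], [0, 0, -1, -0.04, 0.32, 0, 1], [0, 0, 0, 0, 0, 0, 1], [0, 0, 0, 0, 0, 0, 1]])

```text
time_s: 6.8
eef_pos: [0.4649, 0.1638, 0.1553]
tcp_rot: [-0.0, 0.639, 0.769, -0.001]
wrist_force: [0.3, -0.5, -3.5]
gripper_width: 0.412
grasp_force: 60.7
```

Emit:
drive_tool(deltas=[[0, 0, 0, 0, 0, -0.5, 1], [0, 0, 0, 0, 0, -0.6, 1], [0, 0, 0, 0, 0, -0.6, 1], [0, 0, 0, 0, 0, -0.5, 1], [0, 0, 0, 0, 0, -0.3, 1], [0, 0, 0, 0, 0, -0.2, 1], [0, 0, 0, 0, 0, -0.06, 1], [0, 0, 0, 0, 0, 0, 1]])

```text
time_s: 7.6
eef_pos: [0.4659, 0.1638, 0.0183]
tcp_rot: [0.0, 0.64, 0.769, -0.0]
wrist_force: [-0.1, -0.1, -3.2]
gripper_width: 0.411
grasp_force: 60.7
```

Emit:
drive_tool(deltas=[[0, 0, 0, 0, 0, -0.04, 1], [0, 0, 0, 0, 0, -0.04, 1], [0, 0, 0, 0, 0, 0, 1], [0, 0, 0, 0, 0, 0, 1]])

```text
time_s: 8.0
eef_pos: [0.4658, 0.1645, 0.0146]
tcp_rot: [0.0, 0.64, 0.769, 0.0]
wrist_force: [-0.1, 0.0, -3.9]
gripper_width: 0.412
grasp_force: 60.7
```

Emit:
drive_tool(deltas=[[0, 0, 0, 0, 0, -0.03, 1], [0, 0, 0, 0, 0, 0, 0.1], [0, 0, 0, 0, 0, 0, -0.1], [0, 0, 0, 0, 0, 0, -0.1], [0, 0, 0, 0, 0, 0, -0.1], [0, 0, 0, 0, 0, 0, -0.1]])

```text
time_s: 8.6
eef_pos: [0.4659, 0.1643, 0.0129]
tcp_rot: [0.0, 0.64, 0.769, 0.0]
wrist_force: [0.2, 0.7, 0.2]
gripper_width: 0.549
grasp_force: 0.0
```

Emit:
drive_tool(deltas=[[0, 0, 0, 0, 0, 0.2, -0.1], [0, 0, 0, 0, 0, 0.5, -0.1], [0, 0, 0, 0, 0, 0.8, -0.1], [0, 0, 0, 0, 0, 0.9, -0.1], [0, 0, 0, 0, 0, 0.9, -0.1], [0, 0, 0, 0, 0, 0.9, -0.1], [0, 0, 0, 0, 0, 0.9, 1], [0, 0, 0, 0, 0, 0, 1]])

```text
time_s: 9.4
eef_pos: [0.4689, 0.165, 0.2741]
tcp_rot: [0.001, 0.64, 0.768, 0.006]
wrist_force: [-0.1, 0.7, -0.6]
gripper_width: 0.217
grasp_force: 0.0
```

Emit:
drive_tool(deltas=[[0, 0, 1, 0.16, -0.31, 0, 1], [0, 0, 1, 0.16, -0.31, 0, 1], [0, 0, 1, 0.16, -0.31, 0, 1], [0, 0, 1, 0.16, -0.31, 0, 1], [0, 0, 1, 0.16, -0.31, 0, 1], [0, 0, 1, 0.16, -0.31, 0, 1], [0, 0, 1, 0.16, -0.31, 0, 1], [0, 0, 1, 0.16, -0.31, 0, 1]])

```text
time_s: 10.2
eef_pos: [0.5294, 0.0394, 0.2676]
tcp_rot: [-0.0, 0.402, 0.916, -0.0]
wrist_force: [-0.6, -0.1, -0.4]
gripper_width: -0.002
grasp_force: 0.0
```

Emit:
drive_tool(deltas=[[0, 0, 1, 0.16, -0.31, 0, 1], [0, 0, 1, 0.16, -0.31, 0, 1], [0, 0, 1, 0.16, -0.31, 0, 1], [0, 0, 1, 0.16, -0.31, 0, 1], [0, 0, 1, 0.16, -0.31, 0, 1], [0, 0, 1, 0.16, -0.31, 0, 1], [0, 0, 1, 0.16, -0.31, 0, 1], [0, 0, 1, 0.16, -0.31, 0, 1]])

```text
time_s: 11.0
eef_pos: [0.5934, -0.0845, 0.2675]
tcp_rot: [-0.0, 0.134, 0.991, -0.0]
wrist_force: [-0.4, 0.9, -0.0]
gripper_width: -0.001
grasp_force: 0.0
```

Emit:
drive_tool(deltas=[[0, 0, 1, 0.16, -0.31, 0, 1], [0, 0, 1, 0.16, -0.31, 0, 1], [0, 0, 1, 0.16, -0.31, 0, 1], [0, 0, 1, 0.16, -0.31, 0, 1], [0, 0, 1, 0.16, -0.31, 0, 1], [0, 0, 0, 0, 0, 0, 1], [0, 0, 0, 0, 0, 0, 1]])

```text
time_s: 11.7
eef_pos: [0.6331, -0.1612, 0.2674]
tcp_rot: [-0.001, -0.038, 0.999, 0.0]
wrist_force: [0.4, -0.3, -1.1]
gripper_width: -0.002
grasp_force: 0.0
```

```bash
python3 - <<'E'
from h import *
np.set_printoptions(precision=4,suppress=True)
print(r.get_obs()["eef_pos"],r.get_obs()["joints"])
a=eyes.grab_frame("scene");b=eyes.grab_frame("top")
cv2.imwrite("pics/m1.png",cv2.cvtColor(np.hstack([cv2.resize(a[90:270,60:400],(400,212)),cv2.resize(b[100:284,140:494],(400,212))]),cv2.COLOR_RGB2BGR))
E
```

```text
[ 0.6331 -0.1612  0.2674] [-0.2055  0.4448  0.5059  1.5953 -0.2293  1.1621  1.9973]
```

View pics/m1.png

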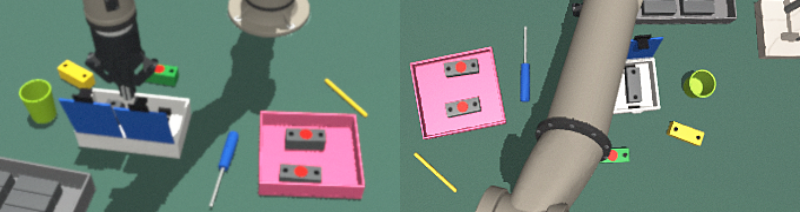

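The picture shows the reject lying flat in the tray's near half beside the scrap, with the good block still in its bay. The shut fingers are above and behind the left cover, so I descend behind it next.

Emit:
drive_tool(deltas=[[0, 0, 0, 0.2, 0, 0, 1], [0, 0, 0, 0, 0, -0.5, 1], [0, 0, 0, 0, 0, -0.5, 1], [0, 0, 0, 0, 0, -0.5, 1], [0, 0, 0, 0, 0, -0.5, 1], [0, 0, 0, 0, 0, 0, 1], [0, 0, 0, 0, 0, 0, 1]])

```text
time_s: 12.5
eef_pos: [0.6442, -0.1607, 0.1681]
tcp_rot: [-0.0, -0.039, 0.999, 0.0]
wrist_force: [-0.2, -0.0, 1.2]
gripper_width: -0.001
grasp_force: 0.0
```

Emit:
drive_tool(deltas=[[0, 0, 0, -0.4, -0.03, 0, 1], [0, 0, 0, -0.4, -0.03, 0, 1], [0, 0, 0, -0.4, -0.03, 0, 1], [0, 0, 0, -0.4, -0.03, 0, 1], [0, 0, 0, -0.4, -0.03, 0, 1], [0, 0, 0, -0.4, -0.03, 0, 1], [0, 0, 0, -0.4, -0.03, 0, 1], [0, 0, 0, -0.3, -0.03, 0, 1]])

```text
time_s: 13.3
eef_pos: [0.4894, -0.1737, 0.17]
tcp_rot: [0.002, -0.039, 0.999, -0.0]
wrist_force: [0.8, -0.9, 0.6]
gripper_width: -0.002
grasp_force: 0.3
```

Emit:
drive_tool(deltas=[[0, 0, 0, -0.33, -0.01, -0.36, 1], [0, 0, 0, -0.33, -0.01, -0.36, 1], [0, 0, 0, -0.2, -0.01, -0.33, 1], [0, 0, 0, -0.2, -0.01, -0.33, 1], [0, 0, 0, -0.1, -0.01, -0.3, 1], [0, 0, 0, -0.1, -0.01, -0.3, 1], [0, 0, 0, 0, 0, 0, 1], [0, 0, 0, 0, 0, 0, 1]])

```text
time_s: 14.1
eef_pos: [0.4269, -0.1766, 0.07]
tcp_rot: [0.001, -0.039, 0.999, -0.0]
wrist_force: [-0.5, 0.3, 0.6]
gripper_width: -0.005
grasp_force: 0.0
```

Emit:
drive_tool(deltas=[[0, 0, 0, 0, 0, -0.06, 1], [0, 0, 0, 0, 0, -0.06, 1], [0, 0, 0, 0, 0, 0, 1], [0, 0, 0, 0, 0, 0, 1]])

```text
time_s: 14.5
eef_pos: [0.4259, -0.1762, 0.0629]
tcp_rot: [0.0, -0.039, 0.999, 0.0]
wrist_force: [0.3, 0.5, 0.9]
gripper_width: -0.003
grasp_force: 0.3
```

```bash
python3 - <<'E'
from h import *
a=eyes.grab_frame("scene")
cv2.imwrite("pics/m2.png",cv2.cvtColor(cv2.resize(a[110:250,80:260],None,fx=3,fy=3),cv2.COLOR_RGB2BGR))
E
```

```text
(no output)
```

View pics/m2.png

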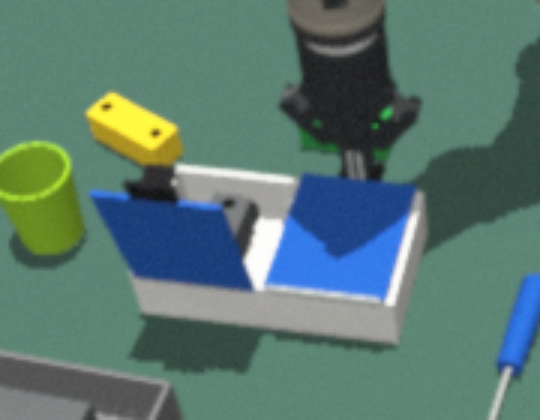

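The left cover is down to nearly shut with the fingertips on its tab, and the right cover still stands open. I keep pressing.

Emit:
drive_tool(deltas=[[0, 0, 0, 0, 0, -0.04, 1], [0, 0, 0, 0, 0, -0.04, 1], [0, 0, 0, 0, 0, 0, 1]])

```text
time_s: 14.85
eef_pos: [0.426, -0.1764, 0.0612]
tcp_rot: [0.0, -0.038, 0.999, 0.001]
wrist_force: [-10.6, 4.4, 42.3]
gripper_width: 0.0
grasp_force: 21.1
```

Emit:
drive_tool(deltas=[[0, 0, 0, 0, 0, 0.5, 1], [0, 0, 0, 0, 0, 0.9, 1], [0, 0, 0, 0, 0, 0.9, 1], [0, 0, 0, 0, 0, 0.9, 1], [0, 0, 0, 0, 0, 0.9, 1], [0, 0, 0, 0, 0, 0.1, 1]])

```text
time_s: 15.45
eef_pos: [0.4283, -0.1773, 0.2738]
tcp_rot: [0.005, -0.039, 0.999, -0.0]
wrist_force: [0.9, -0.3, -0.7]
gripper_width: -0.001
grasp_force: 0.0
```

Emit:
drive_tool(deltas=[[0, 0, 0, 0.6, -0.26, 0, 1], [0, 0, 0, 0.6, -0.26, 0, 1], [0, 0, 0, 0.6, -0.26, 0, 1], [0, 0, 0, 0.6, -0.26, 0, 1], [0, 0, 0, 0.6, -0.26, 0, 1], [0, 0, 0, 0.6, -0.26, 0, 1], [0, 0, 0, 0.6, -0.26, 0, 1], [0, 0, 0, 0.3, -0.13, 0, 1]])

```text
time_s: 16.25
eef_pos: [0.6522, -0.2741, 0.2666]
tcp_rot: [-0.001, -0.039, 0.999, 0.0]
wrist_force: [-0.0, -0.5, -0.6]
gripper_width: 0.002
grasp_force: 0.0
```

```bash
python3 - <<'E'
from h import *
print(r.get_obs()["eef_pos"],r.get_obs()["wrist_force"])
a=eyes.grab_frame("scene");b=eyes.grab_frame("top")
cv2.imwrite("pics/m3.png",cv2.cvtColor(np.hstack([cv2.resize(a[130:250,90:250],(400,300)),cv2.resize(b[110:230,270:430],(400,300))]),cv2.COLOR_RGB2BGR))
E
```

```text
[ 0.65217351 -0.27412351  0.26659365] [-0.04958462 -0.51434988 -0.59328211]
```

View pics/m3.png

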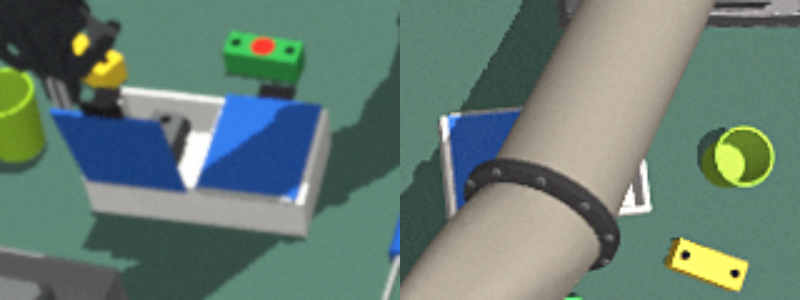

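The left cover stays shut with its tab over the front wall. The right cover is still open and the good block is in its bay, so I do the same with the right cover.

Emit:
drive_tool(deltas=[[0, 0, 0, 0, 0, -0.5, 1], [0, 0, 0, 0, 0, -0.5, 1], [0, 0, 0, 0, 0, -0.5, 1], [0, 0, 0, 0, 0, -0.5, 1], [0, 0, 0, 0, 0, 0, 1], [0, 0, 0, 0, 0, 0, 1]])

```text
time_s: 16.95
eef_pos: [0.65, -0.2735, 0.1688]
tcp_rot: [-0.001, -0.039, 0.999, 0.0]
wrist_force: [0.7, 0.5, 0.6]
gripper_width: -0.003
grasp_force: 0.0
```

Emit:
drive_tool(deltas=[[0, 0, 0, -0.4, -0.03, 0, 1], [0, 0, 0, -0.4, -0.03, 0, 1], [0, 0, 0, -0.4, -0.03, 0, 1], [0, 0, 0, -0.4, -0.03, 0, 1], [0, 0, 0, -0.4, -0.03, 0, 1], [0, 0, 0, -0.4, -0.03, 0, 1], [0, 0, 0, -0.4, -0.03, 0, 1], [0, 0, 0, -0.3, -0.03, 0, 1]])

```text
time_s: 17.75
eef_pos: [0.4954, -0.2865, 0.1707]
tcp_rot: [0.002, -0.038, 0.999, -0.0]
wrist_force: [0.8, -0.8, -0.1]
gripper_width: -0.003
grasp_force: 0.3
```

Emit:
drive_tool(deltas=[[0, 0, 0, -0.33, -0.02, -0.36, 1], [0, 0, 0, -0.33, -0.02, -0.36, 1], [0, 0, 0, -0.2, -0.01, -0.33, 1], [0, 0, 0, -0.2, -0.01, -0.33, 1], [0, 0, 0, -0.1, -0.01, -0.3, 1], [0, 0, 0, -0.1, -0.01, -0.3, 1], [0, 0, 0, 0, 0, 0, 1], [0, 0, 0, 0, 0, 0, 1]])

```text
time_s: 18.55
eef_pos: [0.4331, -0.2901, 0.0706]
tcp_rot: [0.0, -0.039, 0.999, -0.0]
wrist_force: [0.5, -0.3, -0.4]
gripper_width: -0.004
grasp_force: 0.0
```

Emit:
drive_tool(deltas=[[0, 0, 0, 0, 0, -0.06, 1], [0, 0, 0, 0, 0, -0.06, 1], [0, 0, 0, 0, 0, -0.06, 1], [0, 0, 0, 0, 0, -0.03, 1], [0, 0, 0, 0, 0, -0.03, 1], [0, 0, 0, 0, 0, 0, 1]])

```text
time_s: 19.15
eef_pos: [0.4336, -0.2904, 0.0612]
tcp_rot: [0.001, -0.038, 0.999, 0.001]
wrist_force: [-9.9, 6.9, 42.7]
gripper_width: 0.003
grasp_force: 21.3
```

Emit:
drive_tool(deltas=[[0, 0, 0, 0, 0, 0.5, 1], [0, 0, 0, 0, 0, 0.9, 1], [0, 0, 0, 0, 0, 0.9, 1], [0, 0, 0, 0, 0, 0.9, 1], [0, 0, 0, 0, 0, 0.9, 1], [0, 0, 0, 0.3, 0.9, 0, 1], [0, 0, 0, 0.3, 0.9, 0, 1], [0, 0, 0, 0.3, 0.9, 0, 1]])

```text
time_s: 19.95
eef_pos: [0.4781, -0.1532, 0.2634]
tcp_rot: [0.001, -0.038, 0.999, 0.0]
wrist_force: [0.9, 0.3, -0.6]
gripper_width: 0.003
grasp_force: 0.0
```

Emit:
drive_tool(deltas=[[0, 0, 0, 0, 0.9, 0, 1], [0, 0, 0, 0, 0.9, 0, 1], [0, 0, 0, 0, 0.9, 0, 1], [0, 0, 0, 0, 0.9, 0, 1], [0, 0, 0, 0, 0.9, 0, 1], [0, 0, 0, 0, 0.9, 0, 1], [0, 0, 0, 0, 0, 0, 1], [0, 0, 0, 0, 0, 0, 1]])

```text
time_s: 20.75
eef_pos: [0.4774, 0.1162, 0.2625]
tcp_rot: [-0.0, -0.04, 0.999, -0.0]
wrist_force: [1.2, -0.5, -0.3]
gripper_width: 0.002
grasp_force: 0.0
```

```bash
python3 - <<'E'
from h import *
print(r.get_obs()["eef_pos"],r.get_obs()["wrist_force"])
a=eyes.grab_frame("scene");b=eyes.grab_frame("top")
cv2.imwrite("pics/m4.png",cv2.cvtColor(np.hstack([cv2.resize(a[130:270,90:390],(400,187)),cv2.resize(b[110:250,140:440],(400,187))]),cv2.COLOR_RGB2BGR))
E
```

```text
[0.47741425 0.11620324 0.26254575] [ 1.24842163 -0.52613358 -0.34074421]
```

View pics/m4.png

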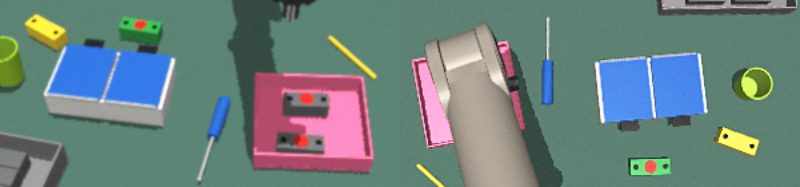

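Both covers lie flat and latched, with their tabs at (93,43) and (147,48) in the left half of the picture. The reject is in the tray next to the scrap, and the bystanders have not moved. I hand the job in.

```bash
python3 -c "
from workcell import r
print(r.sign_off())"
```

```text
the job is handed in; nothing more can be done
None
```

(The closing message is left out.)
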